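# Press the keyed arbor into the lathe pulley and hold it home

### The job

Take the keyed arbor, the one with the square head and a nose on its flange, out of the wooden rack and push it down into the bore of the drive pulley, turning it so that its key, which lies under the nose, slips into the keyway slot of the bore. Keep pushing against the spring in the bore until the flange sits flat on the pulley's top face, and finish like that, still gripping the arbor and pressing it fully home, since the spring would lift it again (the clamping screw is tightened while you hold). Leave the plain round-headed arbor in the rack and the other things on the bench where they are.

Things in the scene. Friction and masses are not known exactly. Their poses are not given: they have to be found in the camera images.
- arbor: Keyed steel arbor, 90 g (+-30 %), loose, upright in a hole of the rack. Origin: centre of its lower end; z up its axis; key and nose on its -x side. Going up: shaft 14 mm in diameter, 40 long, its lowest 3 mm tapered; flange 36 in diameter from 40 to 46 mm; square head 18 x 18 mm, sides along x and y, from 46 to 92 mm (grip here).
- arbor_head (a point): Point on the arbor's axis at mid-height of the square head, 69 mm above the arbor's lower end (23 above the flange's top).
- arbor_nose (a point): Top of the nose on the flange rim, 22 mm from the axis on the arbor's -x side, 46 mm above the lower end. The nose is 8 mm wide and reaches 26 mm from the axis. Straight under it is the key on the shaft: 5 mm wide, out to 12 mm from the axis, from 14 to 38 mm above the lower end (the lowest 14 mm of shaft have no key).
- plain_arbor: The other arbor in the rack, to be left alone: same shaft and flange but no key and no nose, and a round head 18 mm in diameter with three dark grooves. Origin at its lower end.
- rack: Wooden block 60 (x) x 170 (y) x 46 (z) mm, fixed; origin at the centre of its underside. Two upright through holes 28 mm in diameter at x = 0, y = -45 and +45 mm; an arbor hangs in each, its flange on the block's top, its lower end 6 mm above the bench. Which arbor is in which hole varies.
- pulley: Two-groove steel belt pulley, axis upright, fixed and locked against turning on a round black foot 100 mm across; 56 mm high in all. Origin on the axis, at the underside of the foot; the keyway is towards its -x. The top face is 54 mm across. Bore 17 mm in diameter. Fully home the arbor's lower end is 16 mm above this origin.
- bore_mouth (a point): Centre of the bore at the pulley's top face, 56 mm above the bench.
- keyway (a point): In the keyway, 11 mm from the bore's axis, at the top face. The keyway is an upright slot through the whole height of the bore, open at the top, 8 mm wide, reaching 14 mm from the axis, on the pulley's -x side. A dark clamping-screw dot on the pulley's upper rim is on the same side.
- ejector (a joint): Spring-loaded brass disc in the bore, how far it is pressed down, in m: 0 at rest (its face 32 mm below the top face), 0.008 when the arbor is fully home with its flange on the top face; stop at 0.010. It pushes up with about 3 N at rest and 8 N when the arbor is home.
- tin_blue: Bystander (mm): round blue tin with lid, 70 mm across, 22 high. Origin under its centre.
- nylon_hammer: Bystander (mm): small hammer with a white nylon head, 142 x 24 x 18, lying down. Origin under its centre.
- pliers_dark: Bystander (mm): pliers with dark handles, 125 x 41 x 11, lying down. Origin under its centre.
- bin_blue: Bystander (mm): open blue parts bin, 88 x 64 x 44. Origin under its centre.
- cup_cream: Bystander (mm): small cream cup, 28 mm across, 24 high. Origin under its centre.
- parts_pot_3: Bystander (mm): round pot with blue lid, 57 mm across, 18 high. Origin under its centre.
Not all that is in view belongs to the job. What is shaped like the arbor but yellow is not meant.

How it is judged:
By the outcome, as a careful person would: the job done as asked, in the order asked, and still so for the second after the job is handed in, while the arm keeps its last pose, push and grip.
It also fails if it takes over 35 s, if anything falls off the work surface, if the arm or the gripper's body presses on something with over 40 N, if the wrist force passes 120 N, or if a joint passes its speed limit or range.

### The arm

A 6-joint arm with a two-finger parallel gripper is mounted at the origin on a cart in front of the work surface, level with it; the furniture and walls round the work are solid. World frame = base frame: x ahead of the robot, y to its left, z up, the work surface at z = 0. Lengths are in m, angles in rad, forces in N, time in s.
With the tool pointing down it reaches from about 0.35 to 0.925 m from the base axis. Payload 6.4 kg.
Tool frame: the origin (TCP) lies at the very end of the fingers, on their centre line; the grasp point (between the pads) lies 19 mm behind it; x points along the fingers, y is the direction in which the jaws open and shut, and the axes are right-handed (so a half turn about x gives the same grasp; the last joint's range is limited). The gripper opens to 85 mm and grips with 20 to 120 N. Pads are 22 mm wide; open, the fingers measure 114 mm over their backs; the gripper's body (76 mm by 85 mm) begins 54 mm behind the grasp point. The pads swing forward as they close: fully open they stand 13 mm farther back than shut.
Start: joints at [1.087, 0.245, 1.558, -0, 1.339, -0.174], TCP at [0.198, 0.619, 0.231] pointing down, gripper open.
Joint ranges: [-3.13, 3.13], [-1.02, 2.26], [0.13, 2.54], [-0.95, 4.09], [0.21, 2.88], [-2.74, 2.74]. Speed limits (rad/s): [2.57, 2.57, 3.14, 3.14, 3.14, 3.14].

### API

Orientations are given as [roll, pitch, yaw] about the fixed x, y, z axes, in that order (R = Rz(yaw) Ry(pitch) Rx(roll)).
In Python, from plant import bot gives the robot as it stands.
- The arm moves only by the shell command python3 -m inch 'ROWS' [OPENING] [FORCE]. ROWS is JSON, a list that holds one entry, the list of rows, each a list of 6 numbers: the shift along the tool's x, y, z as a fraction of full scale, then the turn, a rotation vector about the tool's x, y, z as a fraction of full scale. In form: [[[tx, ty, tz, ax, ay, az], ...]]. A call has 1 to 8 rows; each row shifts and turns the commanded pose from where the row before left it, along the tool's axes as they then stand; what a row does not reach is not made up. Full scale, the value 1, is 30 mm for a shift and 5 degrees for a turn. A row lasts 1/12 s, in which the tool goes at most 41.7 mm and 7.16 degrees, less where a joint would pass 70% of its speed; a pose out of reach is approached as far as the arm can. A call with a number of a shift or a turn outside -1 to 1 is refused whole. A call with a gripper value outside its range is refused whole. OPENING is the opening, from -1 (shut) to 1 (fully open), set as the call begins (- or left out, the last holds). The fingers move at their own pace and stop on an object; FORCE is the grip in N (left out, the last holds). Time passes only in rows, so rows that do not move let the fingers close. It gives the time, the measured TCP pose, the force and the opening at its end, in the units of the state.
- bot.sense(): the state, without advancing time (a new reading comes with each control period).
- bot.read_camera(name): name is "scene" or "side" or "wrist"; returns a dict with "image" (480x640x3 uint8, blue, green, red), "depth" (480x640 float32, m along the optical axis (not along the pixel's ray), 0 where there is no reading), "fx", "fy", "cx", "cy" (pixels), "k1" (the pictures are not rectified: a ray, as slopes to the right and down, at radius r is drawn at 1 + k1 r^2 times it, then the intrinsics apply), "R" (3x3) and "t" (3): a world point X has camera coordinates R X + t. Camera axes: x right, y down, z forward; pixel columns grow to the right and rows downward; lengths in m; the calibration is good to about 2 mm. A picture is of the moment at which its call begins.
- bot.job_done(): hands the job in, once; it reports no verdict.
The state is a dict: "time": time; "joint_positions": joint angles; "qvel": joint speeds; "joint_efforts": joint torques, N m; "tool_pos": TCP position; "tool_rot": TCP orientation; "ft_force": force on the tool from outside, world axes, zero at the start; "torque": the same for the moment, N m; "gripper_width": finger opening in m.
Only numpy, scipy, OpenCV 4.12 (cv2) and the standard library are available. Lean on these libraries where they do the work, as an engineer would, in place of code of your own. Each camera call takes 0.05 s, during which the arm holds its last target. There are 200 camera calls.

## Working session

There is one attempt and no reset: what is moved stays moved. The work goes in short steps, Python scripts to look and compute and a shell command to move; the robot and the scene stay as the last step left them, time stands still between calls to the robot, and variables do not carry over. Pictures are saved under pics/ and viewed, about 8 in all and at most 12, crops included, and the job is handed in when it is done.

```bash
ls; mkdir -p pics; cat > h.py <<'E'
import numpy as np, cv2
from plant import bot
def ray(c,u,v):
    x,y=(u-c["cx"])/c["fx"],(v-c["cy"])/c["fy"]
    a,b=x,y
    for _ in range(20):
        r=a*a+b*b; a,b=x/(1+c["k1"]*r),y/(1+c["k1"]*r)
    R=np.array(c["R"]);t=np.array(c["t"])
    return -R.T@t, R.T@np.array([a,b,1.])
def onplane(c,u,v,z):
    o,d=ray(c,u,v); return o+d*(z-o[2])/d[2]
def atdepth(c,u,v):
    o,d=ray(c,u,v); return o+d*c["depth"][int(round(v)),int(round(u))]
def proj(c,X):
    p=np.array(c["R"])@np.array(X)+np.array(c["t"]); a,b=p[:2]/p[2]; s=1+c["k1"]*(a*a+b*b)
    return np.array([c["fx"]*a*s+c["cx"],c["fy"]*b*s+c["cy"]])
E
python3 - <<'E'
from h import *
import pickle
cs={}
for n in("scene","side","wrist"):
    c=bot.read_camera(n); cs[n]=c; cv2.imwrite(f"pics/{n}0.png",c["image"])
    print(n,c["fx"],c["k1"],-np.array(c["R"]).T@np.array(c["t"]))
pickle.dump(cs,open("c0.pkl","wb"))
print(bot.sense())
E
```

```text
pics
scene 610.9610871668763 -0.12810436015937754 [ 0.01877081 -1.01337557  1.05879612]
side 481.3828112450241 -0.013652899810706165 [0.26556587 0.48465529 0.60297297]
wrist 339.8619640351383 0.006752194750179057 [0.12338147 0.64426314 0.37274107]
{'time': 0.15, 'joint_positions': array([ 1.08687597e+00,  2.45657715e-01,  1.55875517e+00,  9.26902583e-07,
        1.33868649e+00, -1.74085349e-01]), 'qvel': array([-0.00011692, -0.0035681 , -0.00220805,  0.0013892 ,  0.00112474,
       -0.00115839]), 'joint_efforts': array([ 9.04647459e-04, -4.29989576e+01, -3.26550901e+01, -4.56187877e-05,
        3.55565113e-03, -1.16181778e-05]), 'tool_pos': array([0.19796678, 0.61866565, 0.23041947]), 'tool_rot': array([-1.74548014,  1.56928961, -2.05531537]), 'ft_force': array([0.68669856, 0.91360976, 0.04122377]), 'torque': array([ 0.02042808, -0.00581268,  0.00842972]), 'gripper_width': 0.08496921503104393}
```

View pics/scene0.png

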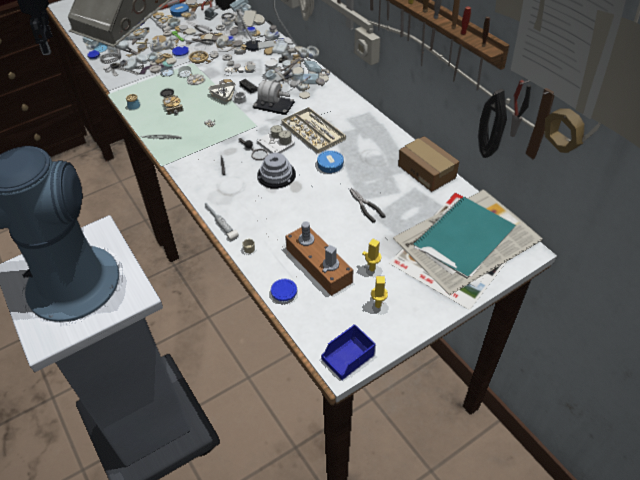

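View pics/side0.png

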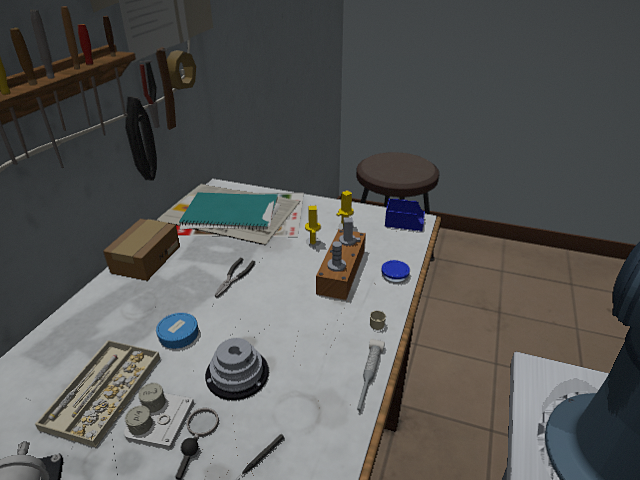

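The scene view shows the rack at about (320,260), with a grooved round head at (306,232) and a second arbor at (331,257). Two yellow decoys stand at (373,255) and (380,292), and the pulley is at (277,168). In the side view the rack is at (342,262) and the pulley at (237,365). I'll make one enlarged montage to confirm.

```bash
python3 - <<'E'
from h import *
import pickle
cs=pickle.load(open("c0.pkl","rb"))
def crop(n,u,v,w,h,s): return cv2.resize(cs[n]["image"][v:v+h,u:u+w],None,fx=s,fy=s,interpolation=cv2.INTER_CUBIC)
a=np.vstack([crop("scene",280,215,80,60,5),crop("scene",250,142,50,37,8)[:296,:400]])
b=np.vstack([crop("side",305,205,80,60,5)[:300],crop("side",197,325,80,60,5)])
H=min(len(a),len(b)); cv2.imwrite("pics/m1.png",np.hstack([a[:H],b[:H]]))
for n,pts in {"scene":[(306,228),(331,250),(320,265),(275,155),(277,157)],"side":[(348,225),(337,250),(237,345),(237,350)]}.items():
    for p in pts: print(n,p,atdepth(cs[n],*p).round(4))
E
```

```text
scene (306, 228) [ 0.478 -0.236  0.098]
scene (331, 250) [ 0.4866 -0.3191  0.0988]
scene (320, 265) [ 0.4678 -0.3043  0.048 ]
scene (275, 155) [0.57   0.0559 0.0573]
scene (277, 157) [0.5717 0.0492 0.0545]
side (348, 225) [ 0.4846 -0.3068  0.0908]
side (337, 250) [ 0.479  -0.2171  0.0902]
side (237, 345) [0.5607 0.0318 0.0563]
side (237, 350) [0.5603 0.0343 0.0479]
```

View pics/m1.png

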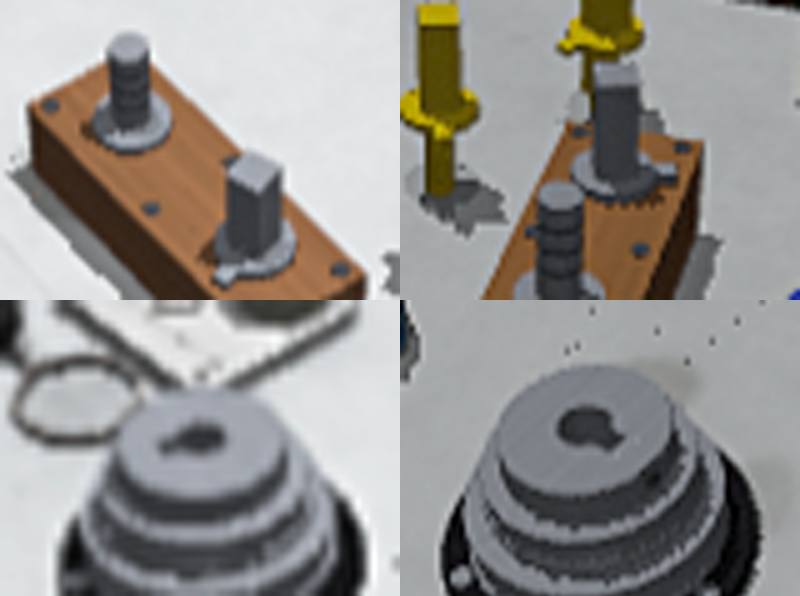

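The lower-right arbor (scene 331,250; side 348,222) has the square head and a nose, so it's the one meant. The one at (306,228) is round with grooves, and the yellow ones are decoys. In the crop the nose tip is at scene (325,269.5) / side (359.5,239.5), the bore at scene (275.7,159), and the keyway to its lower left.

```bash
python3 - <<'E'
from h import *
import pickle
from scipy.spatial.transform import Rotation as Ro
cs=pickle.load(open("c0.pkl","rb"))
for n,hd,ns in (("scene",(331.3,248.6),(325,269.3)),("side",(348.4,220.2),(359.2,239.5))):
    A=onplane(cs[n],*hd,.098); B=onplane(cs[n],*ns,.052)
    print(n,"head",A.round(4),"nose tip",B.round(4),"r",np.hypot(*(B-A)[:2]),"ang",np.degrees(np.arctan2(*(B-A)[1::-1])))
for n,box in (("scene",(250,140,50,40)),("side",(195,325,80,60))):
    c=cs[n];u0,v0,w,h=box
    P=[(u,v,*atdepth(c,u,v)) for v in range(v0,v0+h) for u in range(u0,u0+w) if c["depth"][v,u]>0]
    P=np.array(P); m=abs(P[:,4]-.056)<.003
    mk=np.zeros((480,640),np.uint8); q=P[m]; mk[q[:,1].astype(int),q[:,0].astype(int)]=255
    mk=cv2.morphologyEx(mk,cv2.MORPH_CLOSE,np.ones((3,3)))
    g=cv2.cvtColor(c["image"],cv2.COLOR_BGR2GRAY)
    ct=max(cv2.findContours(mk,cv2.RETR_EXTERNAL,cv2.CHAIN_APPROX_NONE)[0],key=cv2.contourArea)[:,0]
    W=np.array([onplane(c,u,v,.056)[:2] for u,v in cv2.convexHull(ct)[:,0]],np.float32)
    print(n,"face",cv2.minEnclosingCircle(W),q[:,4].mean())
    full=np.zeros_like(mk);cv2.fillConvexPoly(full,cv2.convexHull(ct),255);full=cv2.erode(full,np.ones((7,7)))
    med=np.median(g[full>0]); hole=((g<med*.72)&(full>0)).astype(np.uint8)
    k,l,s,ce=cv2.connectedComponentsWithStats(hole); i=1+s[1:,4].argmax(); vs,us=np.where(l==i)
    Hh=np.array([onplane(c,u,v,.056)[:2] for u,v in zip(us,vs)]); 
    print(" hole",s[i],Hh.mean(0).round(4),Hh.min(0).round(4),Hh.max(0).round(4))
for n,b,k in (("scene",(275.6,158.9),(270.4,160.4)),("side",(234,349.8),(240.2,353.1))):
    A=onplane(cs[n],*b,.056);B=onplane(cs[n],*k,.056);print(n,"bore",A.round(4),"key",B.round(4),np.hypot(*(B-A)[:2]),np.degrees(np.arctan2(*(B-A)[1::-1])))
s=bot.sense(); print(Ro.from_euler("xyz",s["tool_rot"]).as_matrix().round(3))
E
```

```text
scene head [ 0.4897 -0.3157  0.098 ] nose tip [ 0.4682 -0.323   0.052 ] r 0.02267997559975819 ang -161.20854379753715
side head [ 0.486  -0.3134  0.098 ] nose tip [ 0.4633 -0.3204  0.052 ] r 0.02372198419021751 ang -162.69917016524596
scene face ((0.5593956708908081, 0.040137454867362976), 0.02993161417543888) 0.05600672658275855
 hole [270 157   8   4  23] [0.5608 0.0455] [0.5504 0.0375] [0.5689 0.052 ]
side face ((0.5599704384803772, 0.044633250683546066), 0.028296679258346558) 0.055876068205561305
 hole [228 346  14   9  83] [0.56   0.0427] [0.5484 0.0345] [0.5696 0.05  ]
scene bore [0.5642 0.0433 0.056 ] key [0.5504 0.0458 0.056 ] 0.013991909078474928 169.57826796160026
side bore [0.5606 0.0421 0.056 ] key [0.5485 0.0449 0.056 ] 0.012367708978039437 166.78359417665064
[[-0.001  0.305  0.952]
 [-0.001  0.952 -0.305]
 [-1.    -0.001 -0.   ]]
```

```bash
python3 -m inch '[[[0,-0.6,1,0,0,0],[0,-0.6,1,0,0,0],[0,-0.6,1,0,0,0],[0,-0.6,1,0,0,0],[0,-0.6,1,0,0,0],[0,-0.6,1,0,0,0],[0,-0.6,1,0,0,0],[0,-0.6,1,0,0,0]]]'; python3 -m inch '[[[0,-1,0.6,0,0,0],[0,-1,0.6,0,0,0],[0,-1,0.6,0,0,0],[0,-1,0.6,0,0,0],[0,-1,0.6,0,0,0],[0,-1,0.6,0,0,0],[0,-1,0.6,0,0,0],[0,0,0,0,0,0]]]'
python3 - <<'E'
from h import *
import pickle
c=bot.read_camera("wrist");pickle.dump(c,open("w1.pkl","wb"));cv2.imwrite("pics/w1.png",c["image"]);print(proj(c,[.561,.042,.056]),proj(c,[.561,.042,0]))
cs=pickle.load(open("c0.pkl","rb"))
for p in((373,242),(380,280)): print(atdepth(cs["scene"],*p))
E
```

```text
time: 0.82
tool_pos: [0.3835, 0.4072, 0.2311]
tool_rot: [-2.23, 1.57, -2.539]
ft_force: [1.1, 0.8, 0.6]
gripper_width: 0.0857
time: 1.48
tool_pos: [0.4398, 0.1659, 0.2312]
tool_rot: [-1.011, 1.569, -1.327]
ft_force: [0.1, 0.1, -0.8]
gripper_width: 0.085
[246.27412499 351.14891841] [255.60866101 323.32603213]
[ 0.57136196 -0.35176246  0.10002648]
[ 0.52477627 -0.43746887  0.09411297]
```

```bash
python3 -m inch '[[[0,-1,0.6,0,0,0],[0,-1,0.6,0,0,0],[0,-1,0.6,0,0,0],[0,-1,0.6,0,0,0],[0,-1,0.6,0,0,0],[0,-1,0.6,0,0,0],[0,-1,0.6,0,0,0],[0,-1,0.6,0,0,0]]]'; python3 -m inch '[[[0,-0.5,0,1,0,0],[0,0,0,1,0,0],[0,0,0,1,0,0],[0,0,0,1,0,0],[0,0,0,1,0,0],[0,0,0,1,0,0],[0,0,0,1,0,0],[0,0,0,1,0,0]]]';python3 -m inch '[[[0,0,0,1,0,0],[0,0,0,1,0,0],[0,0,0,0.8,0,0],[0,0,0,0,0,0],[0,0,0,0,0,0]]]'
python3 - <<'E'
from h import *
import pickle
c=bot.read_camera("wrist");pickle.dump(c,open("w2.pkl","wb"));cv2.imwrite("pics/w2.png",c["image"])
from scipy.spatial.transform import Rotation as Ro
s=bot.sense(); R=Ro.from_euler("xyz",s["tool_rot"]).as_matrix();print(R.round(3))
print("to arbor, units",(R.T@(np.array([.488,-.3145,.2])-s["tool_pos"])/.03).round(2))
print(proj(c,[.488,-.3145,.098]),proj(c,[.561,.042,.056]))
E
```

```text
time: 2.2
tool_pos: [0.5031, -0.1027, 0.2311]
tool_rot: [1.952, 1.57, 1.643]
ft_force: [1.0, -0.3, -0.6]
gripper_width: 0.0852
time: 2.87
tool_pos: [0.4984, -0.1152, 0.231]
tool_rot: [-3.058, 1.57, 2.215]
ft_force: [1.0, 0.8, 0.3]
gripper_width: 0.085
time: 3.28
tool_pos: [0.4984, -0.1155, 0.2311]
tool_rot: [-2.818, 1.57, 2.216]
ft_force: [-0.1, 0.8, -0.2]
gripper_width: 0.0848
[[-0.     0.949  0.316]
 [ 0.     0.316 -0.949]
 [-1.    -0.    -0.   ]]
to arbor, units [ 1.03 -2.42  6.18]
[247.95896319 405.19045702] [449.55164484  66.57817736]
```

```bash
python3 - <<'E'
import cv2,numpy as np
a=cv2.imread("pics/w1.png")[290:410,190:310];b=cv2.imread("pics/w2.png")[350:470,190:310]
cv2.imwrite("pics/m2.png",np.hstack([cv2.resize(x,(400,400),interpolation=cv2.INTER_CUBIC) for x in(a,b)]))
E
```

```text
(no output)
```

View pics/m2.png

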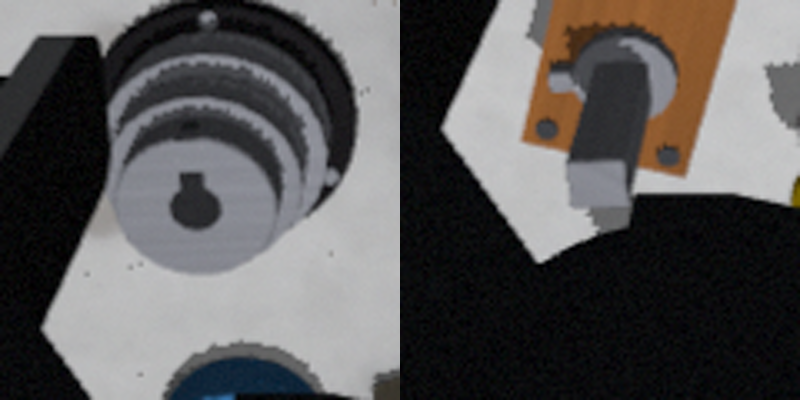

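The left crop shows the bore at w1 (248.5,352) with the keyway mouth tip at (247.3,342). In the right crop the head top is at w2 (249.9,405.2), the nose tip at (235.6,374), and the head sides lie nearly along the tool axes.

```bash
python3 - <<'E'
from h import *
import pickle
w1,w2=[pickle.load(open(f,"rb")) for f in("w1.pkl","w2.pkl")]
an=lambda d:np.degrees(np.arctan2(d[1],d[0]))
A=onplane(w1,248.5,352.1,.056);B=onplane(w1,247.3,342.2,.056);print("bore",A,"key",B,np.hypot(*(B-A)[:2]),an(B-A))
A=onplane(w2,249.85,405.2,.098);B=onplane(w2,235.6,374,.052);print("head",A,"nose",B,np.hypot(*(B-A)[:2]),an(B-A))
f=lambda u,v:onplane(w2,(u-400)*.3+190,v*.3+350,.098)
print("edges",an(f(630,208)-f(570,206)),an(f(627,160)-f(571,163)),an(f(571,163)-f(570,206)),an(f(627,160)-f(630,208)))
# face centre by gray threshold contour in w1
g=cv2.cvtColor(w1["image"],cv2.COLOR_BGR2GRAY)[290:410,190:310]
E
```

```text
bore [0.56290265 0.04386657 0.056     ] key [0.55071034 0.04733189 0.056     ] 0.012675207896913529 164.13371842918374
head [ 0.48981169 -0.31391257  0.098     ] nose [ 0.4658322  -0.32207006  0.052     ] 0.025329039739783735 -161.21242025567872
edges 15.926223676187137 22.0953032541506 103.3593474826764 108.17740547911198
```

```bash
python3 -m inch '[[[0,-0.4,1,0,0,0],[0,-0.4,1,0,0,0],[0,-0.4,1,0,0,0],[0,-0.4,1,0,0,0],[0,-0.4,1,0,0,0],[0,-0.39,1,0,0,0],[0,0,0.18,0,0,0],[0,0,0,0,0,0]]]'; python3 -m inch '[[[0.9,0,0,0,0,0],[0.9,0,0,0,0,0],[0.9,0,0,0,0,0],[0.9,0,0,0,0,0],[0,0,0,0,0,0],[0,0,0,0,0,0]]]'
python3 - <<'E'
from h import *
import pickle
for n in("wrist","side","scene"):
    c=bot.read_camera(n); cv2.imwrite(f"pics/{n}3.png",c["image"])
    p=proj(c,[.489,-.314,.098]).astype(int);print(n,p)
    if n!="scene":
        x,y=max(p[0]-40,0),min(max(p[1]-40,0),400); 
        im=cv2.resize(c["image"][y:y+80,x:x+80],(400,400),interpolation=cv2.INTER_CUBIC)
        out=im if n=="wrist" else np.hstack([out,im]);print(x,y)
    if n=="wrist":pickle.dump(c,open("w3.pkl","wb"))
cv2.imwrite("pics/m3.png",out)
E
```

```text
time: 4.0
tool_pos: [0.4881, -0.3164, 0.231]
tool_rot: [3.095, 1.57, 1.841]
ft_force: [0.8, 0.3, -0.2]
gripper_width: 0.0856
time: 4.5
tool_pos: [0.4877, -0.3129, 0.1222]
tool_rot: [-2.726, 1.567, 2.307]
ft_force: [1.0, -0.4, -0.7]
gripper_width: 0.0854
wrist [321 287]
281 247
side [347 219]
307 179
scene [330 248]
```

View pics/m3.png

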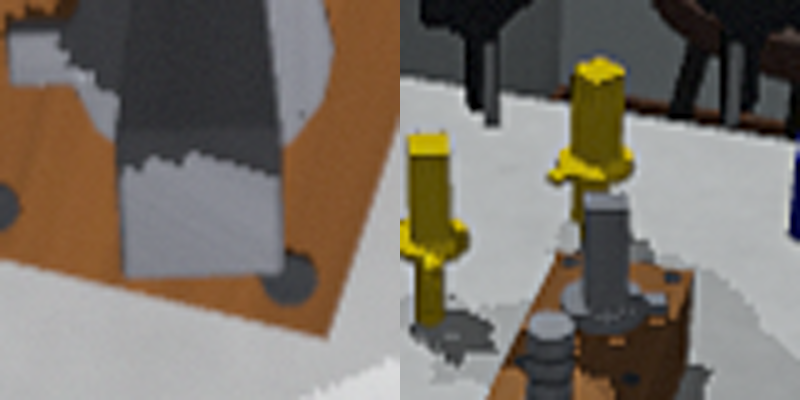

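In the wrist crop the head top is at pixel (321,288), where (0.489,-0.314,0.098) should project, and its edges are square to the jaws. Descend and grip.

```bash
python3 -m inch '[[[0.7,0.03,0.05,0,0,0],[0.7,0,0,0,0,0],[0.7,0,0,0,0,0],[0,0,0,0,0,0],[0,0,0,0,0,0]]]'; python3 -m inch '[[[0,0,0,0,0,0],[0,0,0,0,0,0],[0,0,0,0,0,0],[0,0,0,0,0,0],[0,0,0,0,0,0],[0,0,0,0,0,0],[0,0,0,0,0,0],[0,0,0,0,0,0]]]' -1 90
```

```text
time: 5.07
tool_pos: [0.4898, -0.3162, 0.0611]
tool_rot: [0.594, 1.57, -0.658]
ft_force: [0.5, 0.3, 0.3]
gripper_width: 0.0854
time: 5.73
tool_pos: [0.4899, -0.3165, 0.0609]
tool_rot: [0.503, 1.57, -0.75]
ft_force: [1.0, 1.1, 3.8]
gripper_width: 0.0171
```

```bash
python3 -m inch '[[[-0.5,0,0,0,0,0],[-0.8,0,0,0,0,0],[-1,0,0,0,0,0],[-1,0,0,0,0,0],[-1,0,0,0,0,0],[-0.7,0,0,0,0,0],[0,0,0,0,0,0]]]'; python3 -m inch '[[[0,0,0,0.8,0,0],[0,0,0,0.8,0,0],[0,0,0,0.8,0,0],[0,0,0,0.8,0,0],[0,0,0,0.8,0,0],[0,0,0,0.8,0,0],[0,0,0,0.8,0,0],[0,0,0,0.8,0,0]]]'
python3 -m inch '[[[0,0.5,-1,0,0,0],[0,0.5,-1,0,0,0],[0,0.5,-1,0,0,0],[0,0.5,-1,0,0,0],[0,0.5,-1,0,0,0],[0,0.5,-1,0,0,0],[0,0,0,0,0,0],[0,0,0,0,0,0]]]'
python3 - <<'E'
from h import *
from scipy.spatial.transform import Rotation as Ro
s=bot.sense(); R=Ro.from_euler("xyz",s["tool_rot"]).as_matrix();print(R.round(3),s["tool_pos"])
print("to bore, units",(R.T@(np.array([.562,.0435,.2])-s["tool_pos"])/.03).round(2))
E
```

```text
time: 6.32
tool_pos: [0.4915, -0.3179, 0.2157]
tool_rot: [0.482, 1.562, -0.77]
ft_force: [0.8, -0.8, -0.3]
gripper_width: 0.0169
time: 6.98
tool_pos: [0.4887, -0.3154, 0.2079]
tool_rot: [-2.088, 1.567, 2.38]
ft_force: [-0.5, -0.1, -1.2]
gripper_width: 0.017
time: 7.65
tool_pos: [0.6195, -0.1608, 0.2078]
tool_rot: [-1.696, 1.567, 2.78]
ft_force: [-0.5, -0.8, -1.1]
gripper_width: 0.0166
[[-0.003  0.972 -0.235]
 [ 0.001 -0.235 -0.972]
 [-1.    -0.004 -0.   ]] [ 0.61951515 -0.16077273  0.20778419]
to bore, units [ 0.27 -3.46 -6.17]
```

```bash
python3 -m inch '[[[0,-0.5,-0.9,0,0,0],[0,-0.5,-0.9,0,0,0],[0,-0.5,-0.9,0,0,0],[0,-0.5,-0.9,0,0,0],[0,-0.5,-0.9,0,0,0],[0,-0.5,-0.9,0,0,0],[0,-0.46,-0.77,0,0,0],[0,0,0,0,0,0]]]'; python3 -m inch '[[[0.5,0,0,0,0,0],[0.7,0,0,0,0,0],[0,0,0,0,0,0],[0,0,0,0,0,0]]]'
python3 - <<'E'
from h import *
import pickle
s=bot.sense();print(s["tool_pos"]);outs=[];d={}
for n in("side","scene","wrist"):
    c=bot.read_camera(n);d[n]=c; cv2.imwrite(f"pics/{n}4.png",c["image"])
    p=proj(c,s["tool_pos"]-[0,0,.045]).astype(int);w,h=(80,120) if n!="wrist" else (160,240)
    x,y=int(np.clip(p[0]-w//2,0,640-w)),int(np.clip(p[1]-h//2,0,480-h));print(n,x,y)
    outs.append(cv2.resize(c["image"][y:y+h,x:x+w],(266,400),interpolation=cv2.INTER_CUBIC))
pickle.dump(d,open("c4.pkl","wb"))
cv2.imwrite("pics/m4.png",np.hstack(outs))
E
```

```text
time: 8.32
tool_pos: [0.5605, 0.0447, 0.2087]
tool_rot: [-1.771, 1.567, 2.704]
ft_force: [0.4, -0.8, -1.2]
gripper_width: 0.0169
time: 8.65
tool_pos: [0.5614, 0.041, 0.1724]
tool_rot: [-1.398, 1.566, 3.073]
ft_force: [0.1, 0.5, -1.1]
gripper_width: 0.0171
[0.56144249 0.04095009 0.17237015]
side 188 254
scene 233 77
wrist 238 148
```

View pics/m4.png

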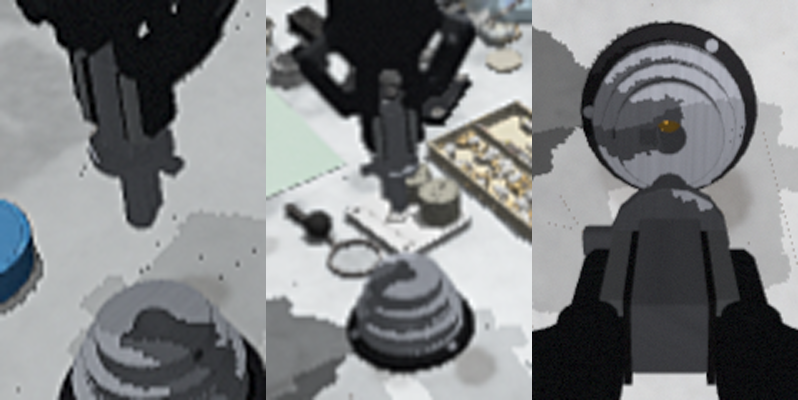

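```bash
python3 - <<'E'
from h import *
import pickle
c=pickle.load(open("c4.pkl","rb"))["wrist"];im=c["image"]
g=np.clip(255*(im[155:385,250:390]/255.)**.5,0,255).astype(np.uint8)
a=cv2.resize(g[:115],None,fx=5,fy=5,interpolation=cv2.INTER_CUBIC)
cv2.imwrite("pics/m5.png",a)
a2=cv2.resize(g[80:],None,fx=3.8,fy=3.8,interpolation=cv2.INTER_CUBIC);cv2.imwrite("pics/m6.png",a2)
d=c["depth"];
for v in range(240,262,3): print(v,[round(float(d[v,u]),3) for u in range(300,345,4)])
E
```

```text
240 [0.275, 0.275, 0.275, 0.275, 0.276, 0.275, 0.275, 0.276, 0.275, 0.276, 0.275, 0.276]
243 [0.275, 0.275, 0.276, 0.274, 0.276, 0.275, 0.276, 0.276, 0.276, 0.275, 0.276, 0.277]
246 [0.278, 0.278, 0.276, 0.277, 0.276, 0.277, 0.277, 0.277, 0.276, 0.276, 0.275, 0.277]
249 [0.279, 0.278, 0.277, 0.278, 0.277, 0.277, 0.278, 0.278, 0.278, 0.278, 0.278, 0.277]
252 [0.278, 0.279, 0.278, 0.277, 0.207, 0.205, 0.207, 0.278, 0.278, 0.279, 0.278, 0.293]
255 [0.292, 0.278, 0.279, 0.207, 0.201, 0.2, 0.202, 0.205, 0.28, 0.279, 0.292, 0.31]
258 [0.311, 0.293, 0.28, 0.165, 0.166, 0.166, 0.166, 0.168, 0.168, 0.295, 0.311, 0.332]
261 [0.34, 0.168, 0.165, 0.163, 0.163, 0.163, 0.163, 0.164, 0.163, 0.167, 0.341, 0.342]
```

View pics/m5.png

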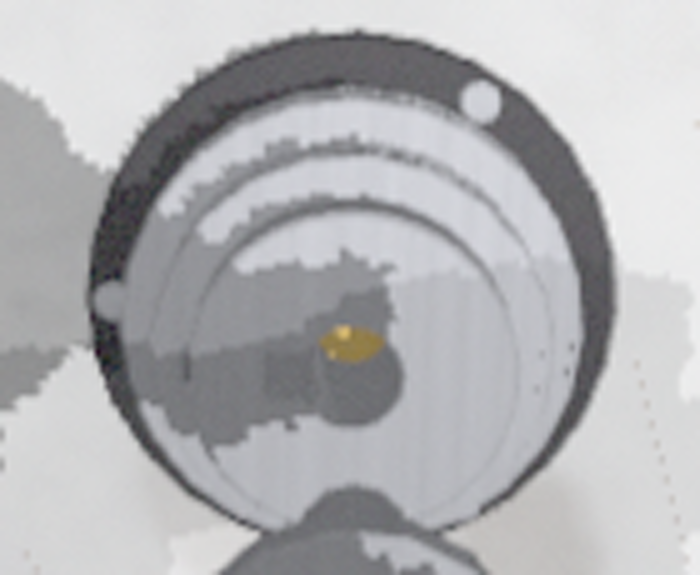

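View pics/m6.png

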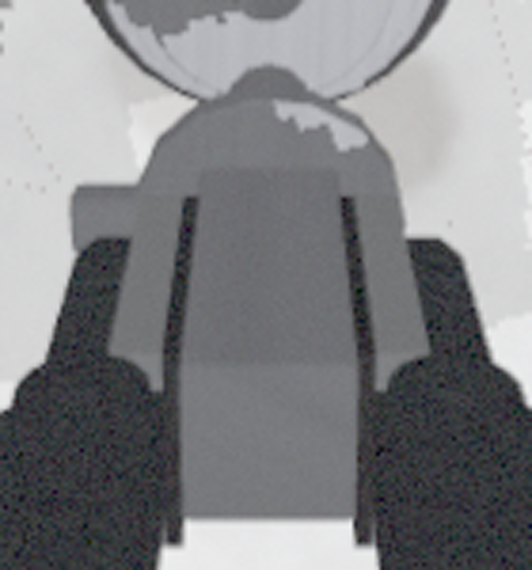

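```bash
cat > fit.py <<'E'
from h import *
import pickle
from scipy.spatial.transform import Rotation as Ro
c=pickle.load(open("c4.pkl","rb"))["wrist"]; s=bot.sense();print(s["tool_pos"])
R=Ro.from_euler("xyz",s["tool_rot"]).as_matrix();T=s["tool_pos"]
zb=T[2]-.055
m5=lambda x,y:((x+.5)/5-.5+250,(y+.5)/5-.5+155)
m6=lambda x,y:((x+.5)/3.8-.5+250,(y+.5)/3.8-.5+235)
def rep(n,P): print(n,P.round(4),"tool yz mm",(R.T@(P-T)*1e3).round(2)[1:])
b=onplane(c,*m5(352,376),.056);rep("bore",b)
for p in((404,376),(352,325),(352,427),(190,370),(522,370)): rep("  edge",onplane(c,*m5(*p),.056))
k1,k2=onplane(c,*m5(263,347),.056),onplane(c,*m5(263,400),.056);k=(k1+k2)/2
rep("key1",k1);rep("key2",k2);d=k-b;print(np.degrees(np.arctan2(d[1],d[0])),np.degrees(np.arctan2(-R[1,1],-R[0,1])))
rep("shaft tip far rim",onplane(c,*m5(352,487),zb+.003))
rep("head front",onplane(c,*m6(268.5,517),zb+.092));rep("head back",onplane(c,*m6(268,362),zb+.092))
print(R.round(3))
E
python3 fit.py
```

```text
[0.56357436 0.04109626 0.17537831]
bore [0.5631 0.0439 0.056 ] tool yz mm [-1.3  -2.57]
  edge [0.5712 0.0419 0.056 ] tool yz mm [ 7.03 -2.56]
  edge [0.5651 0.052  0.056 ] tool yz mm [ -1.3 -11. ]
  edge [0.5611 0.0355 0.056 ] tool yz mm [-1.31  6.03]
  edge [0.5382 0.051  0.056 ] tool yz mm [-27.23  -3.58]
  edge [0.5898 0.0383 0.056 ] tool yz mm [25.9  -3.55]
key1 [0.5505 0.0519 0.056 ] tool yz mm [-15.48  -7.39]
key2 [0.5483 0.0434 0.056 ] tool yz mm [-15.63   1.45]
164.57184642703092 166.1988376841067
shaft tip far rim [0.5645 0.0495 0.1234] tool yz mm [-1.17 -8.36]
head front [0.5613 0.0358 0.2124] tool yz mm [-0.89  5.72]
head back [0.5654 0.0526 0.2124] tool yz mm [ -0.93 -11.62]
[[ 0.002  0.971 -0.239]
 [-0.    -0.239 -0.971]
 [-1.     0.002 -0.   ]]
```

The wrist picture shows the bore at m5 (352,376) and the keyway running left to x=263. The shaft tip is at (352,487) and the head is centred between the pads. In the tool frame the bore is at (-1.3,-2.6) mm and the arbor axis at about (-1,-2.7) mm, so they're aligned within the 1.5 mm clearance. The angles are 166.2° for the arbor and 164.6 to 168° for the keyway. I'll descend gently.

```bash
python3 -m inch '[[[0.5,-0.01,0,0,0,0],[0.6,0,0,0,0,0],[0.5,0,0,0,0,0],[0.2,0,0,0,0,0],[0.1,0,0,0,0,0],[0,0,0,0,0,0]]]';  python3 -m inch '[[[0.1,0,0,0,0,0],[0.1,0,0,0,0,0],[0.1,0,0,0,0,0],[0.1,0,0,0,0,0],[0,0,0,0,0,0]]]'
python3 - <<'E'
from h import *
import pickle
P=[];d={}
for n in("wrist","side","scene"): c=bot.read_camera(n);cv2.imwrite(f"pics/{n}7.png",c["image"]);d[n]=c;s=bot.sense();P.append([*s["tool_pos"],*s["ft_force"],*s["torque"]])
pickle.dump(d,open("c7.pkl","wb"));print(np.mean(P,0).round(4))
E
```

```text
time: 9.3
tool_pos: [0.5629, 0.0417, 0.1176]
tool_rot: [1.65, 1.57, -0.161]
ft_force: [0.5, 0.8, -1.0]
gripper_width: 0.0169
time: 9.72
tool_pos: [0.5622, 0.0419, 0.1047]
tool_rot: [-1.401, 1.57, 3.071]
ft_force: [-0.6, 0.1, -0.9]
gripper_width: 0.0171
[ 0.5625  0.0419  0.1051 -0.3029 -0.2759 -0.9474 -0.0035  0.0022 -0.0125]
```

```bash
python3 -m inch '[[[0.1,0,0,0,0,0],[0.1,0,0,0,0,0],[0,0,0,0,0,0],[0,0,0,0,0,0]]]';  python3 -m inch '[[[0.1,0,0,0,0,0],[0.1,0,0,0,0,0],[0,0,0,0,0,0],[0,0,0,0,0,0]]]'
python3 - <<'E'
from h import *
P=[]
for n in("wrist",)*3: c=bot.read_camera(n);s=bot.sense();P.append([*s["tool_pos"],*s["ft_force"],*s["torque"]])
print(np.mean(P,0).round(4))
E
```

```text
time: 10.2
tool_pos: [0.5623, 0.0419, 0.0989]
tool_rot: [-1.41, 1.57, 3.063]
ft_force: [-0.9, -0.3, -1.4]
gripper_width: 0.0172
time: 10.53
tool_pos: [0.5624, 0.0419, 0.0929]
tool_rot: [-1.399, 1.57, 3.074]
ft_force: [-0.3, 0.9, -1.4]
gripper_width: 0.0168
[ 0.5626  0.0419  0.0933  0.3381  0.3318 -0.9958  0.0157 -0.0052 -0.0094]
```

```bash
python3 -m inch '[[[0.1,0,0,0,0,0],[0.1,0,0,0,0,0],[0,0,0,0,0,0],[0,0,0,0,0,0]]]';  python3 -m inch '[[[0.1,0,0,0,0,0],[0.1,0,0,0,0,0],[0,0,0,0,0,0],[0,0,0,0,0,0]]]'
python3 - <<'E'
from h import *
P=[]
for n in("wrist",)*3: c=bot.read_camera(n);s=bot.sense();P.append([*s["tool_pos"],*s["ft_force"],*s["torque"]])
print(np.mean(P,0).round(4))
E
```

```text
time: 11.02
tool_pos: [0.5623, 0.0419, 0.0869]
tool_rot: [-1.448, 1.57, 3.025]
ft_force: [0.2, -1.0, -1.0]
gripper_width: 0.0169
time: 11.35
tool_pos: [0.5624, 0.0419, 0.0809]
tool_rot: [-1.408, 1.57, 3.064]
ft_force: [-0.5, -0.3, -0.2]
gripper_width: 0.0171
[ 0.5626  0.0419  0.0813  0.1346 -0.2079 -1.4874 -0.0329 -0.0113  0.0053]
```

The key is about 15 mm into the slot with no resistance. Next I'll push against the spring.

```bash
python3 -m inch '[[[0.1,0,0,0,0,0],[0.1,0,0,0,0,0],[0,0,0,0,0,0],[0,0,0,0,0,0]]]';  python3 -m inch '[[[0.1,0,0,0,0,0],[0,0,0,0,0,0],[0,0,0,0,0,0]]]';  python3 -m inch '[[[0.07,0,0,0,0,0],[0,0,0,0,0,0],[0,0,0,0,0,0]]]'
python3 - <<'E'
from h import *
P=[]
for n in("wrist",)*3: c=bot.read_camera(n);s=bot.sense();P.append([*s["tool_pos"],*s["ft_force"],*s["torque"]])
print(np.mean(P,0).round(4))
E
```

```text
time: 11.83
tool_pos: [0.5632, 0.0418, 0.0759]
tool_rot: [1.693, 1.57, -0.118]
ft_force: [0.2, 0.1, 3.3]
gripper_width: 0.017
time: 12.08
tool_pos: [0.5632, 0.0418, 0.0729]
tool_rot: [1.707, 1.569, -0.104]
ft_force: [0.4, 0.4, 6.1]
gripper_width: 0.0172
time: 12.33
tool_pos: [0.5633, 0.0418, 0.0711]
tool_rot: [1.689, 1.569, -0.121]
ft_force: [0.4, 0.3, 7.1]
gripper_width: 0.0171
[ 0.5633  0.0418  0.0711 -0.7994  0.2593  6.6485  0.0333  0.1361 -0.0094]
```

```bash
python3 -m inch '[[[0.03,0,0,0,0,0],[0,0,0,0,0,0],[0,0,0,0,0,0]]]';  python3 -m inch '[[[0.03,0,0,0,0,0],[0,0,0,0,0,0],[0,0,0,0,0,0]]]';  python3 -m inch '[[[0.03,0,0,0,0,0],[0,0,0,0,0,0],[0,0,0,0,0,0]]]'
```

```text
time: 12.73
tool_pos: [0.5634, 0.0418, 0.071]
tool_rot: [1.567, 1.57, -0.243]
ft_force: [-3.2, 0.2, 11.9]
gripper_width: 0.0171
time: 12.98
tool_pos: [0.5634, 0.0418, 0.071]
tool_rot: [1.272, 1.57, -0.538]
ft_force: [-6.3, 0.8, 17.4]
gripper_width: 0.0169
time: 13.23
tool_pos: [0.5634, 0.0418, 0.0709]
tool_rot: [0.266, 1.57, -1.545]
ft_force: [-10.5, 0.3, 24.5]
gripper_width: 0.0171
```

```bash
python3 - <<'E'
from h import *
P=[];o=[]
for n in("side","scene","wrist"):
    c=bot.read_camera(n);s=bot.sense();P.append([*s["tool_pos"],*s["ft_force"],*s["torque"]])
    p=proj(c,[.563,.043,.06]).astype(int);w,h=(60,90) if n!="wrist" else (120,180)
    x,y=int(np.clip(p[0]-w//2,0,640-w)),int(np.clip(p[1]-h//2,0,480-h))
    g=(255*(c["image"][y:y+h,x:x+w]/255.)**.5).astype(np.uint8);o.append(cv2.resize(g,(266,400),interpolation=cv2.INTER_CUBIC))
cv2.imwrite("pics/m8.png",np.hstack(o));print(np.mean(P,0).round(4),bot.sense()["time"])
E
```

```text
[  0.5634   0.0418   0.0709 -10.0418   0.6967  23.7193   0.1      1.7189
  -0.0291] 13.3833
```

View pics/m8.png

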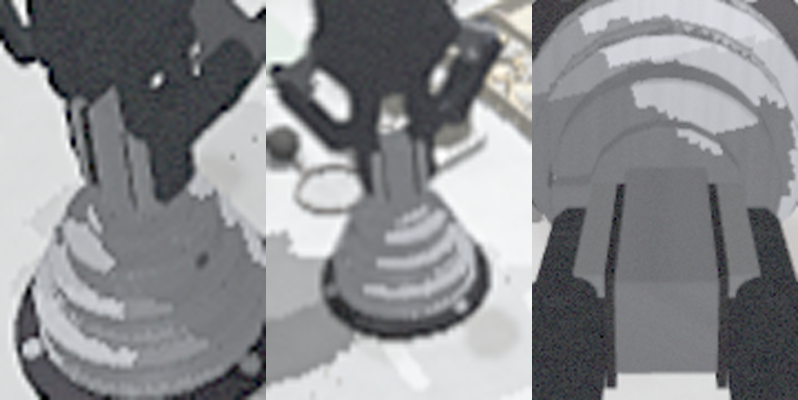

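```bash
python3 -m inch '[[[0,-0.02,0,0,0,0],[0,0,0,0,0,0],[0,0,0,0,0,0],[0,0,0,0,0,0]]]'
python3 - <<'E'
from h import *
from scipy.spatial.transform import Rotation as Ro
P=[]
for n in("side",)*4:
    bot.read_camera(n);s=bot.sense();R=Ro.from_euler("xyz",s["tool_rot"]).as_matrix();P.append([*s["tool_pos"],*s["ft_force"],*s["torque"],*R[:,0],*R[:,1]])
print(np.mean(P,0).round(4),s["gripper_width"])
E
```

```text
time: 13.72
tool_pos: [0.5634, 0.0418, 0.0709]
tool_rot: [1.461, 1.569, -0.349]
ft_force: [-7.8, -0.3, 21.7]
gripper_width: 0.0169
[ 5.6340e-01  4.1800e-02  7.0900e-02 -7.6424e+00  1.5530e-01  2.1732e+01
  6.0400e-02  1.4159e+00  1.3000e-03  1.6000e-03 -6.0000e-04 -1.0000e+00
  9.7140e-01 -2.3740e-01  1.7000e-03] 0.016793347385384388
```

```bash
python3 -m inch '[[[0.03,-0.04,0,0,0,0],[0,0,0,0,0,0],[0,0,0,0,0,0],[0,0,0,0,0,0],[0,0,0,0,0,0],[0,0,0,0,0,0],[0,0,0,0,0,0],[0,0,0,0,0,0]]]';python3 -m inch '[[[0,0,0,0,0,0],[0,0,0,0,0,0],[0,0,0,0,0,0],[0,0,0,0,0,0],[0,0,0,0,0,0],[0,0,0,0,0,0],[0,0,0,0,0,0],[0,0,0,0,0,0]]]'
```

```text
time: 14.58
tool_pos: [0.5634, 0.0419, 0.0709]
tool_rot: [1.575, 1.566, -0.236]
ft_force: [-5.6, -1.1, 23.9]
gripper_width: 0.0168
time: 15.25
tool_pos: [0.5634, 0.0418, 0.071]
tool_rot: [1.566, 1.566, -0.244]
ft_force: [-4.8, -0.2, 23.7]
gripper_width: 0.0169
```

The pose is steady. The TCP is 10.1 mm above its height at the grasp, where 10.0 mm is expected when home, and the spring force just before the stop matched the 8 N for home.

```bash
python3 -c "
from plant import bot
print(bot.job_done())"
```

```text
the job is handed in; nothing more can be done
None
```

I took the square-headed arbor with the nose out of the rack and turned it about 32° clockwise. I then lowered it into the bore with its key in the keyway and pressed it home. The job was handed in at about 15.3 s, still gripping at 90 N and pressing with about 24 N.

- **Key:** it went about 15 mm into the keyway with no measurable resistance. The last angle check put the arbor at 166.2° and the keyway at 164.6° (168° in an earlier view).
- **Seating:** the spring force rose as expected, to about 8 N including the arbor's weight. Then the tool stopped and stayed at z ≈ 0.071 m while I pressed harder. That is 10.1 mm above its height at the grasp; 10.0 mm is expected when home. The tilt was about 0.1° before the last small press and correction.
- **Pictures:** the last picture shows the flange down on the pulley, but the contact line is mostly shaded or hidden. The evidence for flat seating is therefore mainly the height and the forces.
- **Imperfect:** a sideways force of about 5 N remains, down from 10 N. Measured tool heights scattered by 2–3 mm while hanging free. The depth image put the arbor's lower end about 4 mm higher than my pose estimate, so I relied on the command totals and the contact forces.
- **Other things on the bench:** I planned the moves to clear the plain arbor and the rest, but I did not make a separate before-and-after check of their positions.

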